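# Gauge the gap of the tile press and hold the gauge snug

### The job

Before tiles are pressed, check the gap of the small tile press: pick up the tapered steel gauge by its wooden handle, lay it flat on the press bed and slide it straight in, thin nose first, under the middle of the sprung upper plate until it drags snugly and has just raised that plate by a millimetre or two, without driving it on hard. Finish there, still gripping the handle and holding the gauge still at that depth, so that the screw can be locked. Leave the paddle, the beaker and the dish alone.

Things in the scene. Friction and masses are not known exactly. Their poses are not given: they have to be found in the camera images.
- gauge: Tapered steel gauge, 195 long, 28 wide (mm), 0.16 kg. Origin: on the flat underside below the handle's centre; +x to the nose. Wooden handle: upright block 70 (x) by 18 (y), top 47 above the underside. Blade: 13 thick up to x = 60, then the top slopes evenly to 3 thick at the nose, x = 160. Starts flat on the bench left or right of the press (paddle on the other side), nose away from the robot.
- gauge_nose (a point): Middle of the gauge's nose edge, on the underside, 160 mm ahead of the gauge's origin; axes as the gauge's.
- gauge_handle (a point): Grip point in the gauge's wooden handle, 30 mm above the underside, straight above the gauge's origin; axes as the gauge's. Grip across y (18 mm) from above.
- press: Benchtop tile press, fixed. Origin: on the bench below the middle of the upper plate's front edge; +x points into the gap. Lower plate (bed): 170 mm wide, x -130 to +170 mm, top 24 mm above the bench. Upper plate (platen): 110 wide, 14 thick, x 0 to 170; gap under it 4.5 to 9.5 mm, differs each time. Posts and a beam with handwheel stand at x 70 to 140, up to 193 mm high.
- press_mouth (a point): Point on the bed's top face, 24 mm above the bench, below the middle of the platen's front edge; axes as the press's: +x into the gap.
- platen (a joint): Upward travel of the sprung upper plate (platen), m: 0 at rest on its stop, at most 0.010. It presses down with about 10 N on leaving the stop and 1.2 N more per mm. A gauge wedged under it is pressed down and feels a drag of 8 to 20 N against the slide, growing with depth: 10 mm deeper lifts it 1 mm.
- paddle: Wooden clay paddle, bystander, 230 mm long, 55 mm wide, 18 mm high, flat on the bench; origin below the round grip's inner part, blade towards +x (to x = 160 mm).
- beaker: Terracotta beaker, bystander, 76 mm across, 85 mm high; origin at the centre of its underside.
- dish: White bowl, bystander, 100 mm across, 45 mm high; origin at the centre of its underside.
There are look-alikes about, which are no part of the job. What is meant by the gauge is not blue, and is the larger of those in its own colour.

How it is judged:
On the way, in this order (a step that is already met when the one before it is completed fails the run):
1. the gauge is lifted clear of the bench in the gripper (height (world z) of gauge above 0.026 m and distance between the grasp point and gauge_handle below 0.045 m), for 0.2 s.
2. the gauge's nose is in the gap, under the platen (x of gauge_nose in the frame of press_mouth above 0.01 m and z of gauge_nose in the frame of press_mouth between -0.003 and 0.003 m), for 0.1 s.
At the end, for the whole second after the job is handed in: The gauge lies flat on the bed (within 3 degrees, 4 mm at the handle), nose 15 mm or more under the platen, within 25 mm of its middle and 8 degrees of straight; the platen is lifted 0.5 to 2.7 mm; the gauge is still (under 10 mm/s) and the gripper holds its handle (value of joint platen between 0.0005 and 0.0027 m and x of gauge_nose in the frame of press_mouth above 0.015 m and y of gauge_nose in the frame of press_mouth between -0.025 and 0.025 m and z of gauge_handle in the frame of press_mouth below 0.034 m and angle between the x axis of gauge and the x axis of press, either way round below 0.15 rad and angle between gauge's own z axis and vertical below 0.06 rad and contact force between gauge and the fingers above 2 N and distance between the grasp point and gauge_handle below 0.045 m and linear speed of gauge below 0.01 m/s); the arm keeps its last pose, push and grip.
It fails at once if the gauge is driven in hard: the platen is lifted by more than 5 mm (value of joint platen above 0.005 m).
It fails at once if the paddle is disturbed (distance of paddle from where it was at the start of the episode above 0.025 m).
It fails at once if the beaker is disturbed (distance of beaker from where it was at the start of the episode above 0.025 m).
It fails at once if the dish is disturbed (distance of dish from where it was at the start of the episode above 0.025 m).
It also fails if it takes over 61 s, if anything falls off the work surface, if the arm or the gripper's body presses on something with over 40 N, if the wrist force passes 120 N, or if a joint passes its speed limit or range.

### The arm

A 6-joint arm with a two-finger parallel gripper is mounted at the origin on the work surface. World frame = base frame: x ahead of the robot, y to its left, z up, the work surface at z = 0. Lengths are in m, angles in rad, forces in N, time in s.
With the tool pointing down it reaches from about 0.35 to 0.775 m from the base axis. Payload 5.5 kg.
Tool frame: the origin (TCP) lies midway between the tips of the shut fingers; the grasp point (between the pads) lies 19 mm behind it; z points along the fingers, y is the line along which they close (so a half turn about z gives the same grasp; the last joint's range is limited). The gripper opens to 85 mm and grips with 20 to 120 N. Pads are 22 mm wide; open, the fingers measure 114 mm over their backs; the gripper's body (76 mm by 85 mm) begins 54 mm behind the grasp point. The pads swing forward as they close: fully open they stand 13 mm farther back than shut.
Start: joints at [0.996, 0.313, 0.046, 1.304, 0, 1.431], TCP at [0.242, 0.522, 0.209] pointing down, gripper open.
Joint ranges: [-2.76, 2.76], [-0.86, 1.69], [-1.03, 1.26], [-2.2, 2.34], [-1.47, 1.5], [-3.14, 3.14]. Speed limits (rad/s): [2.57, 2.57, 3.14, 3.14, 3.14, 3.14].

### API

Orientations are given as a unit quaternion [w, x, y, z].
In Python, from workcell import telemetry, imaging, env gives the robot as it stands. The module is installed in compiled form; this text tells all that it offers.
- The arm moves only by the tool step_arm, never from a script. Its argument "moves" is a list of rows, each a list of 3 entries, a list of its own where there are three numbers: the shift along the tool's x, y, z in mm, then the turn, a rotation vector about the tool's x, y, z in rad, then the finger opening in mm, from 0 to 85.4. A call has 1 to 8 rows; each row is the pose to reach, as a shift and turn from the pose commanded when the call began, along the tool's axes at that moment; what a row does not reach only later rows make up. A row lasts 1/12 s, in which the tool goes at most 41.7 mm and 7.16 degrees, less where a joint would pass 70% of its speed; a pose out of reach is approached as far as the arm can. A call with a gripper value outside its range is refused whole. The fingers move at their own pace and stop on an object; "grip_force" is the grip in N (left out, the last holds). Time passes only in rows, so rows that repeat a pose let the fingers close. It gives the time, the measured TCP pose, the force, the opening and the grip force at its end, in the units of the state.
- telemetry.get_state(): the state, without advancing time (a new reading comes with each control period).
- imaging.read_camera(name): name is "scene" or "side" or "wrist"; returns the picture (480x640x3 uint8, red, green, blue); there is no depth.
- imaging.camera_params(name): a dict with "camera_matrix" (3x3 intrinsics, pixels), "D" ([k1, k2, p1, p2, k3] as OpenCV has them; the pictures are not rectified), "pose" (4x4, takes a point from camera to world coordinates). Camera axes: x right, y up, looking along -z (the intrinsics and any distortion apply to the point x, -y, -z); pixel columns grow to the right and rows downward; lengths in m; the calibration is good to about 2 mm. A picture is of the moment at which its call begins: read the wrist's pose just before it. camera_params takes no time and is no camera call; for the wrist camera it gives the pose at the moment of the call.
- env.hand_in(): hands the job in; it is judged then, once.
The state is a dict: "clock": time; "joint_pos": joint angles; "qvel": joint speeds; "tau": joint torques, N m; "tcp_pos": TCP position; "orientation": TCP orientation; "wrist_force": force on the tool from outside, world axes, zero at the start; "ft_torque": the same for the moment, N m; "finger_gap": finger opening in m; "grip_force": force on a finger pad.
Only numpy, scipy, OpenCV 4.12 (cv2) and the standard library are available. Lean on these libraries where they do the work, as an engineer would, in place of code of your own. Each camera call takes 0.05 s, during which the arm holds its last target. There are 200 camera calls.

## Working session

There is one attempt and no reset: what is moved stays moved. The work goes in short steps, Python scripts to look and compute and a tool call to move; the robot and the scene stay as the last step left them, time stands still between calls to the robot, and variables do not carry over. Pictures are saved under pics/ and viewed, at most 10 in all, crops included, and the job is handed in when it is done.

Besides the shell and the picture viewer there is one more tool, called by a JSON object that holds its "api" and its "payload". step_arm: Moves the arm, as the interface text tells. Its arguments: {"type":"object","properties":{"moves":{"type":"array"},"grip_force":{"type":"number"}},"required":["moves"]}

```bash
mkdir -p pics
cat > h.py <<'E'
import numpy as np, cv2
from scipy.spatial.transform import Rotation as R
from workcell import telemetry, imaging, env
def ray(p,uv):
    K=np.array(p["camera_matrix"]);D=np.array(p["D"],float);T=np.array(p["pose"])
    n=cv2.undistortPoints(np.array(uv,float).reshape(-1,1,2),K,D)[:,0]
    d=np.c_[n[:,0],-n[:,1],-np.ones(len(n))]@T[:3,:3].T
    return T[:3,3],d
def onz(p,uv,z):
    o,d=ray(p,uv); return o+d*((z-o[2])/d[:,2])[:,None]
def proj(p,X):
    K=np.array(p["camera_matrix"]);D=np.array(p["D"],float);T=np.array(p["pose"])
    c=(np.array(X,float).reshape(-1,3)-T[:3,3])@T[:3,:3]
    return cv2.projectPoints(np.c_[c[:,0],-c[:,1],-c[:,2]],np.zeros(3),np.zeros(3),K,D)[0][:,0]
def state():
    s=telemetry.get_state(); q=np.array(s["orientation"]); M=R.from_quat(q[[1,2,3,0]]).as_matrix()
    return s,np.array(s["tcp_pos"]),M
def snap(name,f):
    p=imaging.camera_params(name); im=imaging.read_camera(name)
    cv2.imwrite("pics/"+f,im[:,:,::-1]); return p,im
E
python3 - <<'E'
from h import *
s,t,M=state(); print(t,M.round(3),s["finger_gap"],s["clock"])
for n in("scene","side"):
    p,im=snap(n,n+"0.png"); print(n,np.array(p["pose"]).round(3).tolist(),np.array(p["camera_matrix"]).round(0).tolist())
print(np.array(imaging.camera_params("wrist")["pose"]).round(3).tolist())
E
```

```text
[0.24190579 0.52104317 0.20810475] [[-0.907  0.421 -0.001]
 [ 0.421  0.907 -0.002]
 [ 0.    -0.002 -1.   ]] 0.08538139020665272 0.0
scene [[-0.385, -0.671, 0.633, 1.15], [0.923, -0.275, 0.269, 0.196], [-0.006, 0.688, 0.726, 0.783], [0.0, 0.0, 0.0, 1.0]] [[483.0, 0.0, 311.0], [0.0, 483.0, 240.0], [0.0, 0.0, 1.0]]
side [[0.974, 0.123, -0.188, 0.285], [-0.224, 0.598, -0.769, -1.079], [0.018, 0.792, 0.611, 0.877], [0.0, 0.0, 0.0, 1.0]] [[613.0, 0.0, 314.0], [0.0, 613.0, 236.0], [0.0, 0.0, 1.0]]
[[0.421, -0.875, -0.238, 0.18], [0.907, 0.406, 0.113, 0.55], [-0.002, -0.264, 0.965, 0.374], [0.0, 0.0, 0.0, 1.0]]
```

View pics/scene0.png

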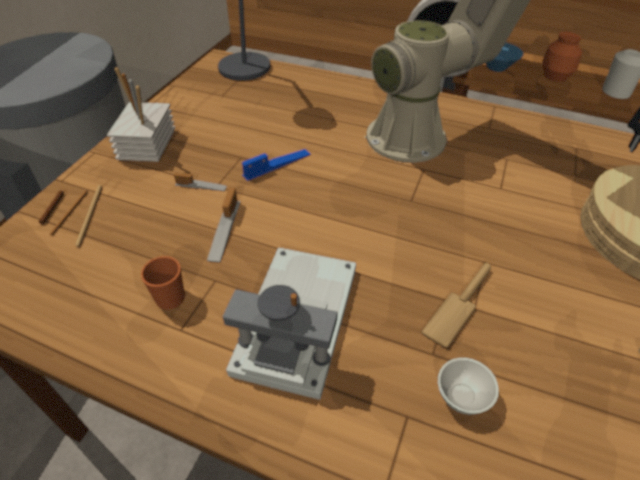

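View pics/side0.png

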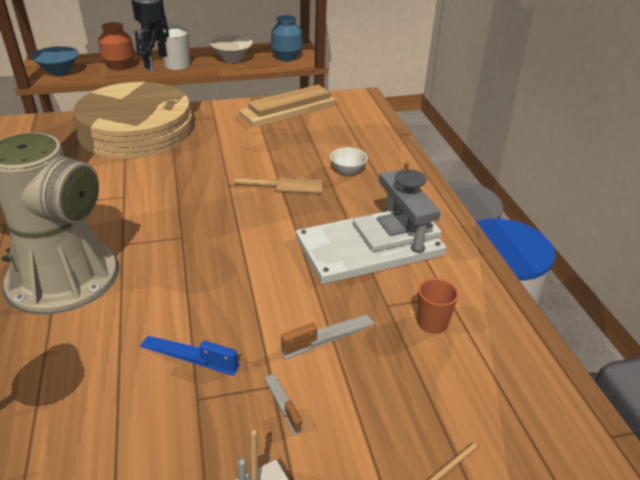

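The scene view shows the gauge, with its brown handle at about (230,203) and nose at (215,258). The press bed's front corners are at about (280,250) and (355,263), and the paddle is on the other side. In the side view the gauge handle is at (298,337), the nose at (372,322), and the bed's front corners are at (298,232) and (322,277). The blue gauge and the smaller brown one are the look-alikes.

Run:
```python
from h import *
S=imaging.camera_params("scene");D=imaging.camera_params("side")
print("nose",onz(S,[[215,259]],.003),onz(D,[[372,322]],.003))
print("handle top",onz(S,[[231,194]],.047),onz(D,[[298,332]],.047))
print("bed scene",onz(S,[[280,250],[356,264],[320,389],[231,372]],.024).round(3).tolist())
print("bed side",onz(D,[[298,232],[322,272],[443,245]],.024).round(3).tolist())
print("beaker",onz(S,[[164,300]],.0),"dish",onz(S,[[468,395]],.02),"paddle",onz(S,[[450,320],[480,275]],.01).round(3).tolist())
```

```text
nose [[ 0.5994971  -0.26247674  0.003     ]] [[ 0.60490875 -0.27295919  0.003     ]]
handle top [[ 0.44201526 -0.30463358  0.047     ]] [[ 0.44758423 -0.30985827  0.047     ]]
bed scene [[0.539, -0.135, 0.024], [0.515, 0.027, 0.024], [0.801, 0.062, 0.024], [0.831, -0.092, 0.024]]
bed side [[0.516, 0.017, 0.024], [0.537, -0.13, 0.024], [0.825, -0.095, 0.024]]
beaker [[ 0.73275451 -0.3040675   0.        ]] dish [[0.71557224 0.29663096 0.02      ]] paddle [[0.569, 0.237, 0.01], [0.434, 0.273, 0.01]]
```

```bash
cat >> h.py <<'E'
def go(pos,yaw):  # yaw of gauge x; tool x = opposite
    s,t,M=state(); c,n=np.cos(yaw),np.sin(yaw)
    G=np.array([[-c,-n,0],[-n,c,0],[0,0,-1]]).T  # rows->cols fixed below
    G=np.column_stack([[-c,-n,0],[-n,c,0],[0,0,-1]])
    print("shift mm",(M.T@(np.array(pos)-t)*1e3).round(1),"rot",R.from_matrix(M.T@G).as_rotvec().round(3),"clock",s["clock"])
E
python3 -c "
from h import *
go([.42,.2,.24],.245);go([.38,-.28,.24],.245)"
```

```text
shift mm [-296.7 -216.3  -31.5] rot [-0.001 -0.001 -0.68 ] clock 0.1
shift mm [-462.7 -668.4  -30.8] rot [-0.001 -0.001 -0.68 ] clock 0.1
```

{"api": "step_arm", "payload": {"moves": [[[-297,-216,-31],[0,0,-0.68],60],[[-297,-216,-31],[0,0,-0.68],60],[[-297,-216,-31],[0,0,-0.68],60],[[-297,-216,-31],[0,0,-0.68],60],[[-297,-216,-31],[0,0,-0.68],60],[[-297,-216,-31],[0,0,-0.68],60],[[-297,-216,-31],[0,0,-0.68],60],[[-297,-216,-31],[0,0,-0.68],60]]}}

```text
clock: 0.77
tcp_pos: [0.3941, 0.2473, 0.2353]
orientation: [-0.0, -0.123, 0.992, -0.0]
wrist_force: [-0.1, -0.1, 0.0]
finger_gap: 0.0598
grip_force: 0.0
```

```bash
python3 -c "
from h import *
go([.40,-.29,.24],.245);print(state()[1])"
```

```text
shift mm [ 125.4 -522.5   -4.7] rot [ 0.    -0.     0.002] clock 0.7667
[0.39406065 0.24730044 0.23528115]
```

{"api": "step_arm", "payload": {"moves": [[[125,-522,-5],[0,0,0],60],[[125,-522,-5],[0,0,0],60],[[125,-522,-5],[0,0,0],60],[[125,-522,-5],[0,0,0],60],[[125,-522,-5],[0,0,0],60],[[125,-522,-5],[0,0,0],60],[[125,-522,-5],[0,0,0],60],[[125,-522,-5],[0,0,0],60]]}}

```text
clock: 1.43
tcp_pos: [0.3965, -0.0861, 0.2384]
orientation: [0.0, -0.122, 0.992, 0.0]
wrist_force: [1.5, 1.0, 0.2]
finger_gap: 0.0601
grip_force: 0.0
```

```bash
python3 -c "
from h import *
go([.40,-.29,.24],.245);print(state()[1])"
```

```text
shift mm [  46.1 -198.7   -1.7] rot [0. 0. 0.] clock 1.4333
[ 0.39652209 -0.08609698  0.23838273]
```

{"api": "step_arm", "payload": {"moves": [[[46,-199,-2],[0,0,0],60],[[46,-199,-2],[0,0,0],60],[[46,-199,-2],[0,0,0],60],[[46,-199,-2],[0,0,0],60],[[46,-199,-2],[0,0,0],60],[[46,-199,-2],[0,0,0],60],[[46,-199,-2],[0,0,0],60]]}}

```text
clock: 2.02
tcp_pos: [0.4003, -0.29, 0.2394]
orientation: [-0.001, -0.12, 0.993, 0.001]
wrist_force: [-0.5, 0.3, -0.3]
finger_gap: 0.0601
grip_force: 0.0
```

```bash
python3 -c "
from h import *
p,im=snap('wrist','w1.png');print(state()[1],np.array(p['pose']).round(3).tolist())"
```

```text
[ 0.40033045 -0.28850166  0.23962462] [[-0.239, -0.937, -0.255, 0.334], [0.971, -0.23, -0.065, -0.306], [0.002, -0.263, 0.965, 0.405], [0.0, 0.0, 0.0, 1.0]]
```

View pics/w1.png

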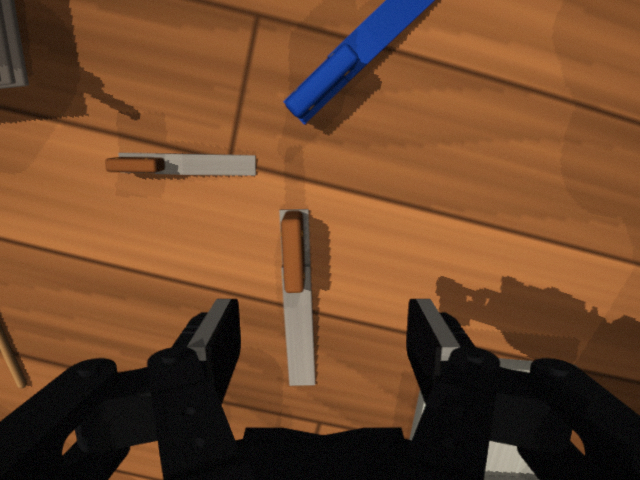

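The wrist view shows the gauge below the hand: the handle runs from about (292,212) to (292,290), the nose edge lies at (289..316,385), and the rear edge at (281..309,210).

Run:
```python
from h import *
p=imaging.camera_params("wrist"); im=cv2.imread("pics/w1.png")
hsv=cv2.cvtColor(im,cv2.COLOR_BGR2HSV); m=((hsv[:,:,1]<70)&(hsv[:,:,2]>90)).astype(np.uint8)
m[:200]=0;m[395:]=0;m[:,:265]=0;m[:,335:]=0
for r in (212,225,300,320,340,360,380,384): print(r,np.where(m[r])[0][[0,-1]] if m[r].any() else None,end=' ')
b=np.where((hsv[:,:,1]>130)&(hsv[:,:,0]<12)&(hsv[:,:,2]>60),1,0).astype(np.uint8);b[:200]=0;b[300:]=0;b[:,:275]=0;b[:,310:]=0
print("handle",[ (r,np.where(b[r])[0][[0,-1]].tolist()) for r in (215,230,250,270,285) if b[r].any()])
n=onz(p,[[289,385],[316,384]],.003);r=onz(p,[[281,210],[309,209]],.013)
print(n.round(4).tolist(),r.round(4).tolist()); d=n.mean(0)-r.mean(0)
print("len",np.linalg.norm(d),"w",np.linalg.norm(n[0]-n[1]),np.linalg.norm(r[0]-r[1]),"yaw",np.arctan2(d[1],d[0]))
u=d[:2]/np.linalg.norm(d[:2]);print("origin from nose",n.mean(0)[:2]-.16*u,"from rear",r.mean(0)[:2]+.035*u)
h=onz(p,[[292,212],[292.5,291]],.047);print(h)
```

```text
212 [280 307] 225 None 300 [284 311] 320 [285 312] 340 [287 312] 360 [288 313] 380 [290 314] 384 [290 314] handle [(215, [287, 309]), (230, [300, 300]), (250, [283, 301]), (270, [299, 299]), (285, [299, 303])]
[[0.6059, -0.2744, 0.003], [0.5975, -0.2459, 0.003]] [[0.4156, -0.3241, 0.013], [0.4083, -0.2986, 0.013]]
len 0.19687236804203923 w 0.029714686136382618 0.026521051959710752 yaw 0.26349028731479346
origin from nose [ 0.44726106 -0.30185628] from rear [ 0.44569868 -0.30227775]
[[ 0.40795143 -0.31279009  0.047     ]
 [ 0.47912694 -0.2961268   0.047     ]]
```

```bash
python3 -c "
from h import *
go([.445,-.3035,.07],.252);go([.445,-.3035,.017],.252)"
```

```text
shift mm [-39.9 -25.7 169.5] rot [ 0.002 -0.001 -0.009] clock 2.0667
shift mm [-39.9 -25.8 222.5] rot [ 0.002 -0.001 -0.009] clock 2.0667
```

{"api": "step_arm", "payload": {"moves": [[[-40,-26,40],[0,0,-0.009],60],[[-40,-26,80],[0,0,-0.009],60],[[-40,-26,120],[0,0,-0.009],60],[[-40,-26,150],[0,0,-0.009],60],[[-40,-26,170],[0,0,-0.009],60],[[-40,-26,170],[0,0,-0.009],60],[[-40,-26,170],[0,0,-0.009],60]]}}

```text
clock: 2.65
tcp_pos: [0.4455, -0.3016, 0.07]
orientation: [-0.001, -0.128, 0.992, 0.001]
wrist_force: [-0.4, 0.2, 0.7]
finger_gap: 0.06
grip_force: 0.0
```

```bash
python3 -c "
from h import *
p,im=snap('wrist','w2.png');go([.445,-.3035,.017],.252);print(state()[1]);print(proj(p,[[.445,-.3035,.047]]))"
```

```text
shift mm [ 1.8  0.1 54.7] rot [-0.     0.     0.004] clock 2.7
[ 0.44669971 -0.30309418  0.07167971]
[[317.10743886 274.91528697]]
```

View pics/w2.png

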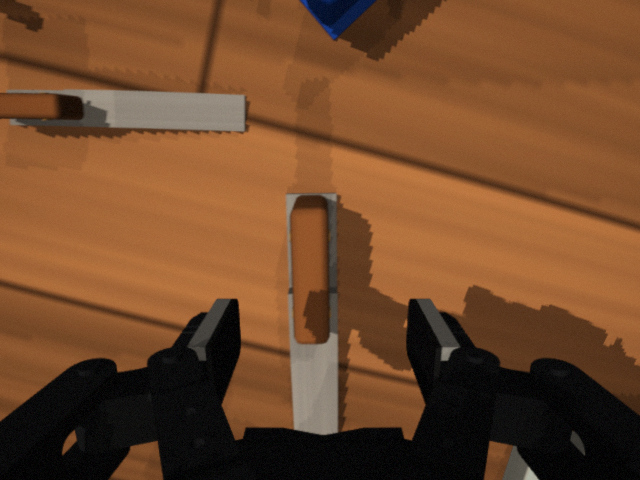

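The handle's top spans columns 293–328 and rows 196–343, which puts its centre about 3 mm to the -y side and 2 mm nearer the robot than computed. I'm correcting for that and going down.

{"api": "step_arm", "payload": {"moves": [[[4,-3,20],[0,0,0],60],[[4,-3,40],[0,0,0],60],[[4,-3,54],[0,0,0],60],[[4,-3,54],[0,0,0],60],[[4,-3,54],[0,0,0],60],[[4,-3,54],[0,0,0],60]], "grip_force": 60}}

```text
clock: 3.2
tcp_pos: [0.4445, -0.309, 0.0189]
orientation: [0.001, -0.127, 0.992, -0.001]
wrist_force: [0.0, -0.3, 0.1]
finger_gap: 0.0605
grip_force: 0.0
```

{"api": "step_arm", "payload": {"moves": [[[0,0,0],[0,0,0],10],[[0,0,0],[0,0,0],10],[[0,0,0],[0,0,0],10],[[0,0,0],[0,0,0],10],[[0,0,0],[0,0,0],10],[[0,0,0],[0,0,0],10]]}}

```text
clock: 3.7
tcp_pos: [0.4435, -0.3084, 0.0175]
orientation: [0.001, -0.127, 0.992, -0.001]
wrist_force: [-1.3, 0.4, 6.1]
finger_gap: 0.0157
grip_force: 59.3
```

{"api": "step_arm", "payload": {"moves": [[[0,0,-10],[0,0,0],10],[[0,0,-30],[0,0,0],10],[[0,0,-60],[0,0,0],10],[[0,0,-90],[0,0,0],10],[[0,0,-110],[0,0,0],10],[[0,0,-110],[0,0,0],10],[[0,0,-110],[0,0,0],10],[[0,0,-110],[0,0,0],10]], "grip_force": 80}}

```text
clock: 4.37
tcp_pos: [0.4424, -0.3074, 0.1257]
orientation: [-0.0, -0.127, 0.992, 0.001]
wrist_force: [-1.0, 0.3, -1.5]
finger_gap: 0.0148
grip_force: 78.5
```

```bash
python3 -c "
from h import *
go([.455,-.064,.13],.125);print(state()[0]['wrist_force'],state()[0]['finger_gap'])"
```

```text
shift mm [-73.4 232.4  -4.1] rot [ 0.001 -0.001  0.129] clock 4.3667
[-0.95220563  0.34010766 -1.47115357] 0.01483967581395249
```

{"api": "step_arm", "payload": {"moves": [[[-10,30,-4],[0,0,0.02],10],[[-20,65,-4],[0,0,0.04],10],[[-35,100,-4],[0,0,0.06],10],[[-45,135,-4],[0,0,0.08],10],[[-55,170,-4],[0,0,0.1],10],[[-65,205,-4],[0,0,0.12],10],[[-73,232,-4],[0,0,0.129],10],[[-73,232,-4],[0,0,0.129],10]]}}

```text
clock: 5.03
tcp_pos: [0.4528, -0.0599, 0.1286]
orientation: [-0.002, -0.065, 0.998, 0.002]
wrist_force: [-0.1, 0.1, -1.6]
finger_gap: 0.0152
grip_force: 78.7
```

{"api": "step_arm", "payload": {"moves": [[[0,0,0],[0,0,0],10],[[0,0,0],[0,0,0],10],[[0,0,0],[0,0,0],10]]}}

```text
clock: 5.28
tcp_pos: [0.4549, -0.0656, 0.1297]
orientation: [-0.001, -0.062, 0.998, 0.0]
wrist_force: [0.9, 0.3, -1.0]
finger_gap: 0.0151
grip_force: 78.7
```

```bash
python3 -c "
from h import *
p,im=snap('wrist','w3.png');s,t,M=state();print(t,M.round(3).tolist(),s['clock'])
print(proj(p,[[.527,-.055,.024],[.656,-.039,.024]]))"
```

```text
[ 0.45508153 -0.06590049  0.1298854 ] [[-0.992, -0.123, -0.001], [-0.123, 0.992, 0.0], [0.001, 0.0, -1.0]] 5.3333
[[324.08844551 334.05580691]
 [323.86260103 478.71036037]]
```

View pics/w3.png

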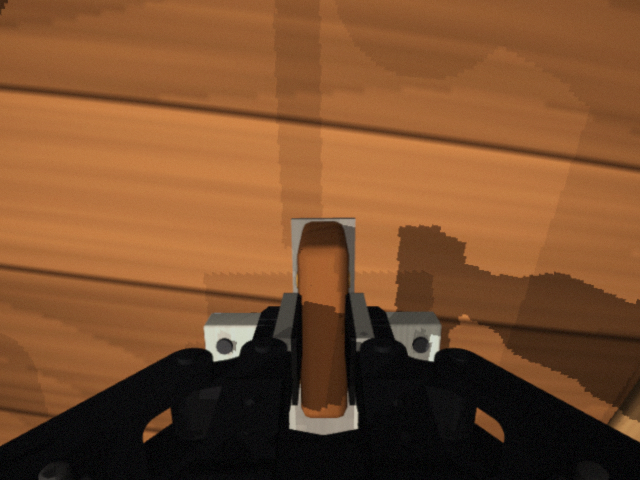

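The wrist view shows the handle gripped and aligned at about (324,320). The bed's front edge is at row ~330, with its corners at columns 204 and 441 and screws at (225,346) and (420,345).

Run:
```python
from h import *
p=imaging.camera_params("wrist"); im=cv2.imread("pics/w3.png"); g=cv2.cvtColor(im,cv2.COLOR_BGR2GRAY)
print(g[305:345:2,212].tolist(), g[305:345:2,434].tolist()); print(g[338,196:212].tolist(),g[338,432:448].tolist())
c=[]
for x in(225,420):
    w=(g[334:358,x-12:x+12]<70).astype(np.uint8); m=cv2.moments(w,True); c.append([x-12+m['m10']/m['m00'],334+m['m01']/m['m00']])
print(c); s=onz(p,c,.024); d=s[1]-s[0]; print(s,np.linalg.norm(d),"yaw",np.arctan2(-d[0],d[1]),"mid",s.mean(0))
k=onz(p,[[205,327],[440,326]],.024);print(k,np.linalg.norm(k[1]-k[0]))
# rear of gauge -> centre check
r=onz(p,[[292,219],[356,218]],.1297-.017+.013);print(r,np.linalg.norm(r[1]-r[0]),np.arctan2(r[0,0]-r[1,0],r[1,1]-r[0,1]))
```

```text
[94, 94, 90, 91, 92, 87, 90, 93, 99, 97, 143, 196, 208, 208, 208, 205, 208, 208, 210, 208] [79, 76, 82, 79, 66, 70, 70, 68, 72, 83, 114, 128, 126, 129, 129, 178, 210, 209, 209, 213]
[109, 105, 106, 107, 109, 110, 108, 114, 151, 195, 207, 209, 210, 208, 206, 209] [210, 211, 211, 210, 209, 207, 197, 170, 122, 67, 55, 55, 54, 55, 54, 54]
[[225.14965986394557, 345.13605442176873], [419.6697674418605, 344.6511627906977]]
[[ 0.54507966 -0.12496074  0.024     ]
 [ 0.52741419  0.0142248   0.024     ]] 0.140302113579176 yaw 0.12624527959922413 mid [ 0.53624692 -0.05536797  0.024     ]
[[ 0.53253567 -0.14012519  0.024     ]
 [ 0.51114182  0.02591798  0.024     ]] 0.16741574148212676
[[ 0.42469435 -0.08165702  0.1257    ]
 [ 0.42102602 -0.05551922  0.1257    ]] 0.02639396204582006 0.13943510738142195
```

{"api": "step_arm", "payload": {"moves": [[[0,0,20],[0,0,0],10],[[0,0,40],[0,0,0],10],[[0,0,60],[0,0,0],10],[[0,0,75],[0,0,0],10],[[0,0,82],[0,0,0],10],[[0,0,82],[0,0,0],10],[[0,0,82],[0,0,0],10],[[0,0,82],[0,0,0],10]]}}

```text
clock: 6.0
tcp_pos: [0.4561, -0.0657, 0.0493]
orientation: [0.001, -0.062, 0.998, -0.0]
wrist_force: [0.4, 0.8, -1.0]
finger_gap: 0.0152
grip_force: 78.7
```

Run:
```python
from h import *
s,t,M=state();print(t,M.round(3).tolist(),s['wrist_force'],s['ft_torque'])
a=snap('side','s1.png')[1]; b=snap('scene','c1.png')[1]
f=lambda i,x,y,w,h:cv2.resize(i[y:y+h,x:x+w,::-1],(w*4,h*4),interpolation=cv2.INTER_CUBIC)
cv2.imwrite('pics/crop1.png',f(a,270,170,190,130))
```

```text
[ 0.45610483 -0.06565533  0.04929975] [[-0.992, -0.124, 0.001], [-0.124, 0.992, -0.0], [-0.001, -0.001, -1.0]] [ 0.42317445  0.8481888  -1.01730953] [0.01494878 0.0192712  0.02845931]
```

View pics/crop1.png

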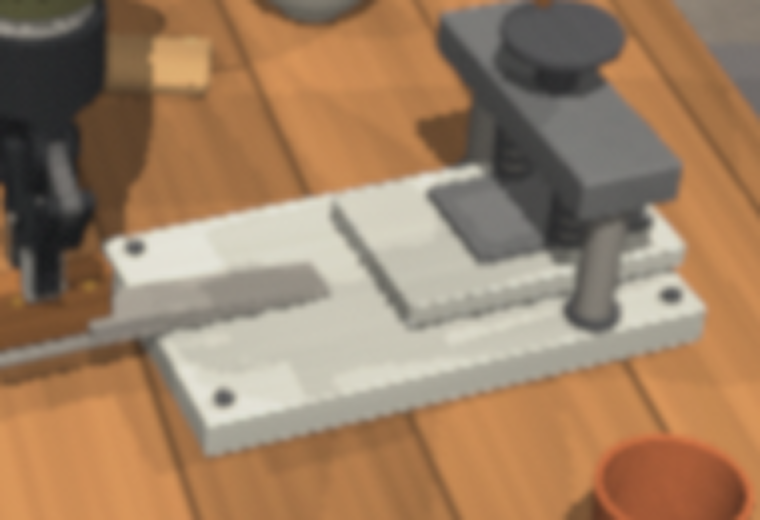

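The crop shows the gauge over the bed in line with it. The nose is at crop (318,282), short of the platen's front edge, which runs from (335,205) to (410,315). Next I lower it onto the bed gently.

{"api": "step_arm", "payload": {"moves": [[[0,0,3],[0,0,0],10],[[0,0,6],[0,0,0],10],[[0,0,6],[0,0,0],10],[[0,0,6],[0,0,0],10]]}}

```text
clock: 6.43
tcp_pos: [0.4551, -0.0649, 0.0423]
orientation: [-0.0, -0.063, 0.998, 0.0]
wrist_force: [0.1, 1.1, -0.9]
finger_gap: 0.0151
grip_force: 78.7
```

{"api": "step_arm", "payload": {"moves": [[[0,0,1],[0,0,0],10],[[0,0,2],[0,0,0],10],[[0,0,2],[0,0,0],10],[[0,0,2],[0,0,0],10]]}}

```text
clock: 6.77
tcp_pos: [0.4552, -0.065, 0.0406]
orientation: [-0.0, -0.063, 0.998, -0.0]
wrist_force: [-2.5, -0.2, 2.9]
finger_gap: 0.015
grip_force: 79.2
```

{"api": "step_arm", "payload": {"moves": [[[-5,0,0],[0,0,0],10],[[-10,0,0],[0,0,0],10],[[-15,0,0],[0,0,0],10],[[-20,0,0],[0,0,0],10],[[-25,0,0],[0,0,0],10],[[-30,0,0],[0,0,0],10],[[-35,0,0],[0,0,0],10],[[-35,0,0],[0,0,0],10]]}}

```text
clock: 7.43
tcp_pos: [0.4899, -0.0608, 0.0413]
orientation: [-0.001, -0.063, 0.998, -0.0]
wrist_force: [-7.9, -1.3, 12.4]
finger_gap: 0.0151
grip_force: 80.4
```

{"api": "step_arm", "payload": {"moves": [[[-2,0,0],[0,0,0],10],[[-5,0,0],[0,0,0],10],[[-7,0,0],[0,0,0],10],[[-10,0,0],[0,0,0],10],[[-10,0,0],[0,0,0],10],[[-10,0,0],[0,0,0],10]]}}

```text
clock: 7.93
tcp_pos: [0.4992, -0.0596, 0.0415]
orientation: [-0.001, -0.062, 0.998, -0.0]
wrist_force: [-9.6, -0.9, 15.3]
finger_gap: 0.0155
grip_force: 80.8
```

Run:
```python
from h import *
s,t,M=state();print(t,M.round(4).tolist(),s['wrist_force'],s['ft_torque'])
u=np.array([.992,.127]); print("nose in press (mm)",((t[:2]+.0025*u+.16*u-[.650,-.0407])@u)*1e3, "lat",((t[:2]-[.650,-.0407])@[-.127,.992])*1e3)
```

```text
[ 0.49915694 -0.05962426  0.04146223] [[-0.9922, -0.1247, -0.0018], [-0.1247, 0.9922, -0.0011], [0.002, -0.0008, -1.0]] [-9.58933764 -0.91396921 15.29739599] [-0.19155292  1.90752045 -0.01143717]
nose in press (mm) 10.49166254451075 lat 0.384198193068736
```

Sliding works, but the downward press has risen to 15 N, so I'm easing off by about a millimetre.

{"api": "step_arm", "payload": {"moves": [[[0,0,-0.5],[0,0,0],10],[[0,0,-1],[0,0,0],10],[[0,0,-1],[0,0,0],10],[[0,0,-1],[0,0,0],10]]}}

```text
clock: 8.27
tcp_pos: [0.5009, -0.0594, 0.0415]
orientation: [0.001, -0.063, 0.998, 0.0]
wrist_force: [-0.9, 0.3, 2.6]
finger_gap: 0.0148
grip_force: 79.2
```

{"api": "step_arm", "payload": {"moves": [[[-2,0,0],[0,0,0],10],[[-4,0,0],[0,0,0],10],[[-5,0,0],[0,0,0],10],[[-5,0,0],[0,0,0],10]]}}

```text
clock: 8.6
tcp_pos: [0.5045, -0.0588, 0.0416]
orientation: [-0.001, -0.063, 0.998, -0.0]
wrist_force: [-3.5, -0.2, 6.7]
finger_gap: 0.015
grip_force: 79.7
```

{"api": "step_arm", "payload": {"moves": [[[-2,0,0],[0,0,0],10],[[-4,0,0],[0,0,0],10],[[-5,0,0],[0,0,0],10],[[-5,0,0],[0,0,0],10]]}}

```text
clock: 8.93
tcp_pos: [0.5094, -0.0582, 0.0416]
orientation: [-0.001, -0.063, 0.998, -0.0]
wrist_force: [-4.6, -1.1, 6.4]
finger_gap: 0.0152
grip_force: 79.6
```

{"api": "step_arm", "payload": {"moves": [[[-2,0,0],[0,0,0],10],[[-4,0,0],[0,0,0],10],[[-5,0,0],[0,0,0],10],[[-5,0,0],[0,0,0],10]]}}

```text
clock: 9.27
tcp_pos: [0.5144, -0.0576, 0.0416]
orientation: [-0.001, -0.063, 0.998, -0.0]
wrist_force: [-3.7, -0.5, 6.3]
finger_gap: 0.0152
grip_force: 79.6
```

{"api": "step_arm", "payload": {"moves": [[[-2,0,0],[0,0,0],10],[[-4,0,0],[0,0,0],10],[[-5,0,0],[0,0,0],10],[[-5,0,0],[0,0,0],10]]}}

```text
clock: 9.6
tcp_pos: [0.5194, -0.0569, 0.0416]
orientation: [-0.001, -0.063, 0.998, -0.0]
wrist_force: [-4.4, -0.2, 5.7]
finger_gap: 0.0152
grip_force: 79.6
```

{"api": "step_arm", "payload": {"moves": [[[-2,0,0],[0,0,0],10],[[-4,0,0],[0,0,0],10],[[-5,0,0],[0,0,0],10],[[-5,0,0],[0,0,0],10]]}}

```text
clock: 9.93
tcp_pos: [0.5243, -0.0563, 0.0416]
orientation: [-0.001, -0.063, 0.998, -0.0]
wrist_force: [-4.6, -0.8, 6.0]
finger_gap: 0.015
grip_force: 79.6
```

{"api": "step_arm", "payload": {"moves": [[[-2,0,0],[0,0,0],10],[[-4,0,0],[0,0,0],10],[[-5,0,0],[0,0,0],10],[[-5,0,0],[0,0,0],10]]}}

```text
clock: 10.27
tcp_pos: [0.5293, -0.0557, 0.0416]
orientation: [-0.001, -0.063, 0.998, -0.0]
wrist_force: [-3.7, -0.2, 5.3]
finger_gap: 0.0153
grip_force: 79.6
```

{"api": "step_arm", "payload": {"moves": [[[-2,0,0],[0,0,0],10],[[-4,0,0],[0,0,0],10],[[-5,0,0],[0,0,0],10],[[-5,0,0],[0,0,0],10]]}}

```text
clock: 10.6
tcp_pos: [0.5343, -0.055, 0.0416]
orientation: [-0.001, -0.063, 0.998, -0.0]
wrist_force: [-3.8, -0.9, 6.5]
finger_gap: 0.0147
grip_force: 79.6
```

{"api": "step_arm", "payload": {"moves": [[[-2,0,0],[0,0,0],10],[[-4,0,0],[0,0,0],10],[[-5,0,0],[0,0,0],10],[[-5,0,0],[0,0,0],10]]}}

```text
clock: 10.93
tcp_pos: [0.5386, -0.0545, 0.0416]
orientation: [-0.001, -0.062, 0.998, -0.0]
wrist_force: [-6.1, -1.6, 7.7]
finger_gap: 0.015
grip_force: 79.8
```

{"api": "step_arm", "payload": {"moves": [[[-2,0,0],[0,0,0],10],[[-4,0,0],[0,0,0],10],[[-5,0,0],[0,0,0],10],[[-5,0,0],[0,0,0],10]]}}

```text
clock: 11.27
tcp_pos: [0.5394, -0.0542, 0.0415]
orientation: [-0.005, -0.062, 0.998, -0.001]
wrist_force: [-16.6, -3.5, 17.8]
finger_gap: 0.015
grip_force: 81.0
```

{"api": "step_arm", "payload": {"moves": [[[-1,0,0],[0,0,0],10],[[-3,0,0],[0,0,0],10],[[-4,0,0],[0,0,0],10],[[-4,0,0],[0,0,0],10],[[-4,0,0],[0,0,0],10]]}}

```text
clock: 11.68
tcp_pos: [0.5399, -0.054, 0.0415]
orientation: [-0.008, -0.062, 0.998, -0.001]
wrist_force: [-25.2, -6.3, 25.3]
finger_gap: 0.0148
grip_force: 81.9
```

The gauge has met the platen (contact at TCP x≈0.5385), but the hand is also being pressed down at 25 N, which adds drag. I'm relieving that before pushing on.

{"api": "step_arm", "payload": {"moves": [[[0,0,-0.5],[0,0,0],10],[[0,0,-1],[0,0,0],10],[[0,0,-1.5],[0,0,0],10],[[0,0,-1.5],[0,0,0],10],[[0,0,-1.5],[0,0,0],10]]}}

```text
clock: 12.1
tcp_pos: [0.5403, -0.0538, 0.0416]
orientation: [-0.008, -0.062, 0.998, -0.001]
wrist_force: [-20.2, -5.6, 13.4]
finger_gap: 0.0149
grip_force: 80.5
```

Run:
```python
from h import *
s,t,M=state();print(t,M.round(4).tolist(),s['wrist_force'],s['ft_torque'])
```

```text
[ 0.54029973 -0.0538036   0.04157099] [[-0.9922, -0.1234, -0.0152], [-0.1234, 0.9924, -0.002], [0.0153, -0.0001, -0.9999]] [-20.16282275  -5.62782974  13.36205781] [-1.06457402  4.13654333 -0.07254413]
```

{"api": "step_arm", "payload": {"moves": [[[0,0,-0.5],[0,0,0],10],[[0,0,-1],[0,0,0],10],[[0,0,-1],[0,0,0],10]]}}

```text
clock: 12.35
tcp_pos: [0.5411, -0.0532, 0.0416]
orientation: [-0.007, -0.062, 0.998, 0.0]
wrist_force: [-15.9, -3.1, 5.8]
finger_gap: 0.0151
grip_force: 79.5
```

{"api": "step_arm", "payload": {"moves": [[[-1,0,0],[0,0,0],10],[[-2,0,0],[0,0,0],10],[[-2,0,0],[0,0,0],10],[[-2,0,0],[0,0,0],10]]}}

```text
clock: 12.68
tcp_pos: [0.5419, -0.053, 0.0416]
orientation: [-0.008, -0.062, 0.998, 0.0]
wrist_force: [-19.0, -4.5, 7.8]
finger_gap: 0.0149
grip_force: 79.8
```

{"api": "step_arm", "payload": {"moves": [[[-1,0,0],[0,0,0],10],[[-2,0,-0.3],[0,0,0],10],[[-3,0,-0.5],[0,0,0],10],[[-4,0,-0.5],[0,0,0],10],[[-4,0,-0.5],[0,0,0],10],[[-4,0,-0.5],[0,0,0],10]]}}

```text
clock: 13.18
tcp_pos: [0.546, -0.0522, 0.0416]
orientation: [-0.008, -0.062, 0.998, 0.001]
wrist_force: [-16.9, -2.6, 4.2]
finger_gap: 0.0152
grip_force: 79.4
```

{"api": "step_arm", "payload": {"moves": [[[-1,0,0],[0,0,0],10],[[-2,0,0],[0,0,0],10],[[-3,0,0],[0,0,0],10],[[-3,0,0],[0,0,0],10],[[-3,0,0],[0,0,0],10]]}}

```text
clock: 13.6
tcp_pos: [0.5485, -0.0517, 0.0416]
orientation: [-0.009, -0.062, 0.998, 0.001]
wrist_force: [-18.0, -2.3, 5.7]
finger_gap: 0.0148
grip_force: 79.6
```

{"api": "step_arm", "payload": {"moves": [[[-1,0,0],[0,0,0],10],[[-2,0,0],[0,0,0],10],[[-3,0,0],[0,0,0],10],[[-4,0,0],[0,0,0],10],[[-4,0,0],[0,0,0],10],[[-4,0,0],[0,0,0],10],[[-4,0,0],[0,0,0],10],[[-4,0,0],[0,0,0],10]]}}

```text
clock: 14.27
tcp_pos: [0.5519, -0.0512, 0.0416]
orientation: [-0.009, -0.062, 0.998, 0.001]
wrist_force: [-19.9, -2.9, 6.7]
finger_gap: 0.0157
grip_force: 79.7
```

{"api": "step_arm", "payload": {"moves": [[[0,0,0],[0,0,0],10],[[0,0,0],[0,0,0],10],[[0,0,0],[0,0,0],10],[[0,0,0],[0,0,0],10]]}}

```text
clock: 14.6
tcp_pos: [0.5519, -0.0512, 0.0416]
orientation: [-0.009, -0.062, 0.998, 0.001]
wrist_force: [-20.4, -3.4, 6.8]
finger_gap: 0.0156
grip_force: 79.7
```

Run:
```python
from h import *
s,t,M=state();print(t,M.round(4).tolist(),s['wrist_force'],np.abs(s['qvel']).max())
b=snap('side','s2.png')[1]; a=cv2.imread('pics/s1.png')[:,:,::-1]; w,p=b,snap('wrist','w4.png')
f=lambda i:cv2.resize(i[200:260,335:450,::-1],(690,360),interpolation=cv2.INTER_CUBIC)
g=cv2.resize(p[1][180:480,160:480,::-1],(640,600))
# platen front-left corner shift between the two pictures (phase correlation, platen front half)
A=cv2.cvtColor(np.ascontiguousarray(a),cv2.COLOR_RGB2GRAY).astype(np.float32);B=cv2.cvtColor(b,cv2.COLOR_RGB2GRAY).astype(np.float32)
for n,(x,y,ww,h) in dict(platen=(390,222,40,24),bed=(380,250,60,20)).items():
    print(n,cv2.phaseCorrelate(A[y:y+h,x:x+ww],B[y:y+h,x:x+ww],cv2.createHanningWindow((ww,h),cv2.CV_32F)))
D=imaging.camera_params('side');q=proj(D,[[.7,-.09,.04],[.7,-.09,.041]]);print("px per mm lift",q[1]-q[0],q[0])
cv2.imwrite('pics/c2.png',cv2.resize(np.vstack([f(a),f(b)]),(575,600)))
```

```text
[ 0.55189124 -0.05120633  0.04159599] [[-0.9921, -0.1239, -0.0181], [-0.1239, 0.9923, 0.0001], [0.0179, 0.0023, -0.9998]] [-20.39685457  -3.40021681   6.75808639] 0.001080995715233975
platen ((0.6614182010099832, -0.36972042970584695), 1.0054242481788)
bed ((0.053486918207045875, 0.02160878827454127), 0.8995786960919698)
px per mm lift [ 0.04270363 -0.3557331 ] [389.88657328 244.96613358]
```

View pics/c2.png

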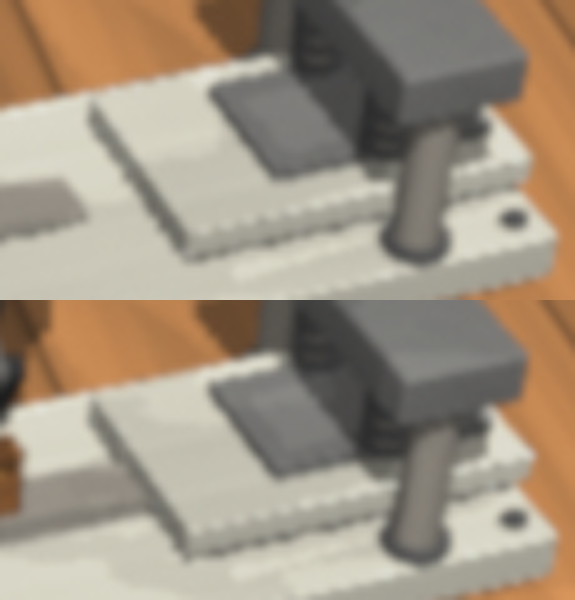

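View pics/w4.png

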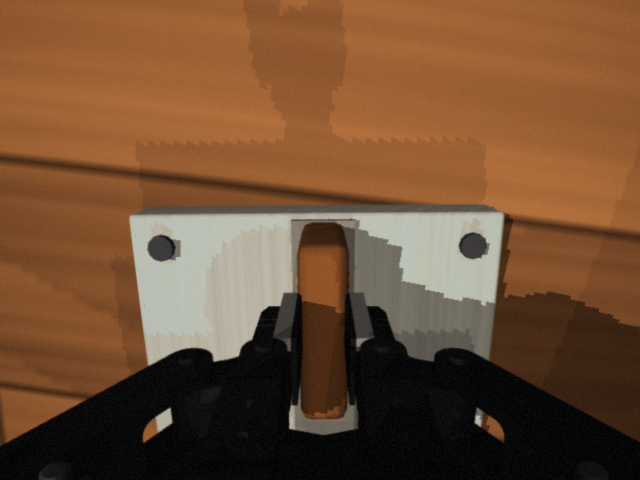

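The side crops show the platen slightly raised (about 1 mm by image shift) with the gauge under its middle. In the wrist view the handle sits where it did when first gripped, so it hasn't slipped. Travel since contact is about 13 mm, or roughly 1.3 mm of lift, and everything is still, so I'm handing in.

```bash
python3 -c "
from workcell import env
print(env.hand_in())"
```

```text
the job is handed in; nothing more can be done
None
```

I handed the job in with the gauge still gripped by its handle, flat on the bed under the middle of the platen and holding still; by my estimate the platen is raised about 1.3 mm, but the hand-in returned no verdict.

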